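# Start the crank screw of a plywood gluing press

### The arm

A 6-joint arm with a two-finger parallel gripper is mounted at the origin on the work surface. World frame = base frame: x ahead of the robot, y to its left, z up, the work surface at z = 0. Lengths are in m, angles in rad, forces in N, time in s.
With the tool pointing down it reaches from about 0.3 to 0.875 m from the base axis. Payload 6.4 kg.
Tool frame: the origin (TCP) lies midway between the tips of the shut fingers; the grasp point (between the pads) lies pinch_z behind it (pinch_z is the distance from the TCP to the grasp point, in m); z points along the fingers, y is the line along which they close (so a half turn about z gives the same grasp; the last joint's range is limited). The gripper opens to 85 mm and grips with 20 to 120 N. Pads are 22 mm wide; open, the fingers measure 114 mm over their backs; the gripper's body (76 mm by 85 mm) begins 54 mm behind the grasp point. The pads swing forward as they close: fully open they stand 13 mm farther back than shut.
Start: joints at [-1.472, 0.181, 1.607, -0, 1.354, -0.206], TCP at [0.173, -0.549, 0.231] pointing down, gripper open.
Joint ranges: [-2.99, 2.99], [-0.89, 2.07], [0.3, 2.58], [-1.14, 4.28], [0, 2.63], [-3.12, 3.12]. Speed limits (rad/s): [2.57, 2.57, 3.01, 3.14, 3.14, 3.14].

### API

Orientations are given as a unit quaternion [x, y, z, w].
In Python, from cell import * gives the robot as it stands. Calls block until the motion is done:
- move_to(position, orientation): joint-space move of the TCP to a pose.
- servo_line(position, rot=None, v=0.15, f_stop=None): straight line of the TCP; rot=None keeps the orientation; v is the mean speed in m/s. With f_stop (N) it stops when the force on the tool has changed by that much, and returns True; else False.
- movej(angles): joint-space move.
- move_gripper(opening): finger opening in m; the grip force is fixed at half the most; returns when the fingers have stopped.
- pause(seconds).
- solve_ik(position, orientation): joint angles nearest the present ones, or None.
- get_obs(): the state.
- get_image(name): name is "side" or "top"; returns a dict with "color" (400x640x3 uint8, red, green, blue), "fx", "fy", "cx", "cy" (pixels), "dist_coeffs" ([k1, k2, p1, p2, k3] as OpenCV has them; the pictures are not rectified), "view" (4x4, takes a point from world to camera coordinates). Camera axes: x right, y up, looking along -z (the intrinsics and any distortion apply to the point x, -y, -z); pixel columns grow to the right and rows downward; lengths in m; the calibration is good to about 2 mm. A picture is of the moment at which its call begins. There is no depth.
A pose or a line that the arm cannot do raises Unreachable and nothing moves.
- hand_in(): hands the job in; it is judged then, once.
The state is a dict: "t": time; "q": joint angles; "dq": joint speeds; "effort": joint torques, N m; "ee_pos": TCP position; "tool_rot": TCP orientation; "contact_force": force on the tool from outside, world axes, zero at the start; "ft_torque": the same for the moment, N m; "opening": finger opening in m; "gripper_force": force on a finger pad.
Only numpy, scipy, OpenCV 4.12 (cv2) and the standard library are available. Lean on these libraries where they do the work, as an engineer would, in place of code of your own. Each camera call takes 0.05 s, during which the arm holds its last target. There are 200 camera calls.

### The job

The clamping screw of the small plywood gluing press is standing on its threaded boss, not yet started. By the revolving handle of its crank, turn the screw backward (anticlockwise seen from above) until you feel it drop into the thread, then turn it forward (clockwise) one full turn from where it dropped, and finish while still gripping the handle, holding the screw there; leave the loose things around the press where they are.

Things in the scene. Friction and masses are not known exactly. Their poses are not given: they have to be found in the camera images.
- press: Plywood gluing press, fixed to the table: base 160 (its x) by 200 (y) by 12 mm, two uprights at y = +-90 mm, a bridge 104 by 200 mm on top, upper face 100 mm above the table. The panels under it stay clear of the screw. Origin: centre of the base's underside; z up.
- axis (a point): Point on the screw's fixed vertical axis, at the middle of the top face of the brass threaded boss (a drum 82 mm in diameter), 52 mm above the bridge; does not move. Its yaw means nothing. Turned forward from the start, without the drop, the screw jams within 2.2 rad; turned back past the drop it stops after half a turn; in the thread it has about 2 mm of upward play.
- screw (a joint): How far the screw has sunk below its starting height, m: 0 at the start, grows downward. It stands on the crest of the thread and stays at 0 as it is turned back, until, after 0.4 to 2.0 rad (varies, not visible), it drops by 0.016. Turned further back it climbs at the thread's lead, 0.016 a turn; turned forward it sinks at that lead: one turn forward from the drop is 0.032. It ends at 0.040.
- crank: Steel crank on the screw: arm 18 mm wide, 10 mm thick, from a 32 mm hub out to the handle; the arm's top starts 204 mm above the table, the hub's top 208. Origin on the screw's axis, 100 mm above the table at the start, sinking with the screw; x points along the arm to the handle. Turns with light friction (0.03 N m); sinks by its weight (6 to 9 N) unless the fingers hold it, or can be pushed.
- handle: The crank's upright revolving handle: black, round, 18 mm thick, 50 mm tall, 50 mm from the screw's axis. Origin: centre of its lower end, 206 mm above the table at the start. It spins freely on its pin (its yaw means nothing), so it can be gripped firmly and led round the circle without turning the gripper. A firm grip carries the screw's weight past the drop unless it is moved down.
- spool: Loose bystander: white solder spool, 56 mm in diameter, 36 mm tall, standing on the table beside the press. Origin: centre of its underside.
- driver: Loose bystander: yellow-handled screwdriver, 180 mm long, lying on the table beside the press.
- phone: Loose bystander: black telephone, 75 by 150 by 9 mm, lying on the table beyond the press.
- plybox: Loose bystander: small open plywood box, 90 by 70 by 45 mm, on the table beyond the spool.

How it is judged:
By the outcome, as a careful person would: the job done as asked, in the order asked, and still so for the second after the job is handed in, while the arm keeps its last pose, push and grip.
It also fails if it takes over 54 s, if anything falls off the work surface, if the arm or the gripper's body presses on something with over 40 N, if the wrist force passes 120 N, or if a joint passes its speed limit or range.

## Working session

There is one attempt and no reset: what is moved stays moved. The work goes in short steps, each a Python script; the robot and the scene stay as the last script left them, time stands still between calls to the robot, and variables do not carry over. Pictures are saved under pics/ and viewed, at most 10 in all, crops included, and the job is handed in when it is done.

```bash
ls; mkdir -p pics; python3 - <<'E'
from cell import *
import cv2
o=get_obs();print(o)
for n in("side","top"):
    d=get_image(n);cv2.imwrite(f"pics/{n}0.png",d["color"][:,:,::-1]);print(n,d["fx"],d["cx"],d["cy"],d["dist_coeffs"],d["view"])
E
```

```text
pics
{'t': 0.0, 'q': array([-1.47228305e+00,  1.81553515e-01,  1.60801388e+00, -1.99219683e-05,
        1.35378662e+00, -2.06306288e-01]), 'dq': array([ 0.00113684,  0.00072485,  0.00112797,  0.00036638, -0.00276693,
        0.00154888]), 'effort': array([-4.40492313e-04, -4.44876373e+01, -3.51337552e+01, -2.23522425e-04,
        9.15024604e-03, -3.37586556e-06]), 'ee_pos': array([ 0.17252118, -0.54792797,  0.2303743 ]), 'tool_rot': array([ 9.88407384e-01,  1.51822487e-01,  3.77312058e-05, -8.79924138e-04]), 'contact_force': array([ 0.35002974, -0.04692536,  0.10742919]), 'ft_torque': array([-0.02410767,  0.01722148, -0.03059341]), 'gripper_force': 0.0, 'opening': 0.08542187821964375}
side 460.027759989028 308.62622395563915 206.12638707956438 [-0.03212599  0.          0.          0.          0.        ] [[-0.99082704 -0.13426139  0.01535091  0.61052601]
 [ 0.10372176 -0.68275651  0.72324639 -0.09890084]
 [-0.08662313  0.71820431  0.69041944 -1.19467687]
 [ 0.          0.          0.          1.        ]]
top 486.42118228078226 329.9534006449948 196.62540459810157 [-0.11809481  0.          0.          0.          0.        ] [[-0.00867369 -0.99995281  0.00437506  0.08816063]
 [ 0.97793202 -0.00756918  0.20878617 -0.61844666]
 [-0.2087432   0.00608946  0.97795153 -1.24153738]
 [ 0.          0.          0.          1.        ]]
```

View pics/side0.png

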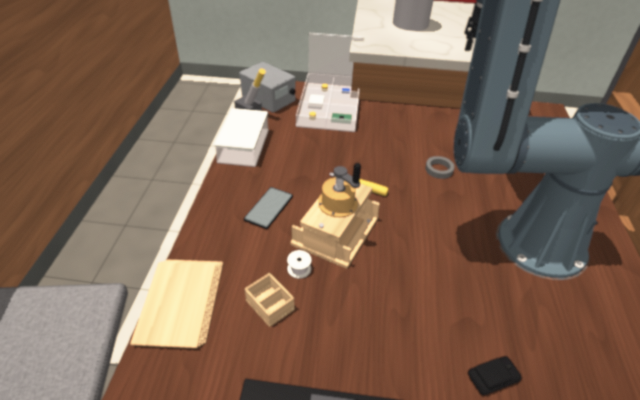

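View pics/top0.png

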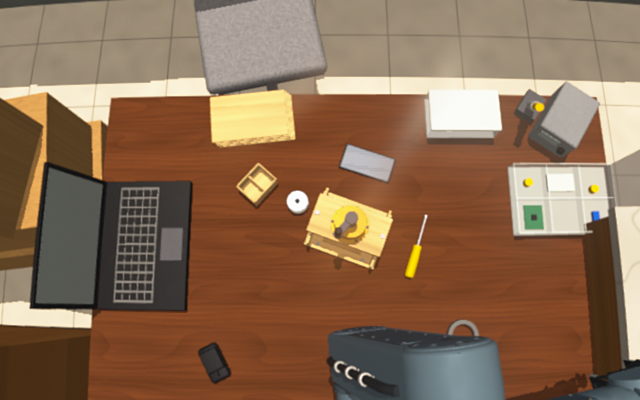

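The side view shows the press near (338,220), with the boss at (340,195) and the black handle at (356,173). In the top view the boss is at (350,222) and the crank runs from the hub to about (341,232). I'll enlarge both to get exact pixels.

```bash
python3 - <<'E'
import cv2,numpy as np
s=cv2.imread("pics/side0.png")[150:230,300:400];t=cv2.imread("pics/top0.png")[185:265,300:400]
a=cv2.resize(s,None,fx=4,fy=4,interpolation=cv2.INTER_CUBIC);b=cv2.resize(t,None,fx=4,fy=4,interpolation=cv2.INTER_CUBIC)
cv2.imwrite("pics/crop0.png",np.hstack([a,b]))
E
```

```text
(no output)
```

View pics/crop0.png

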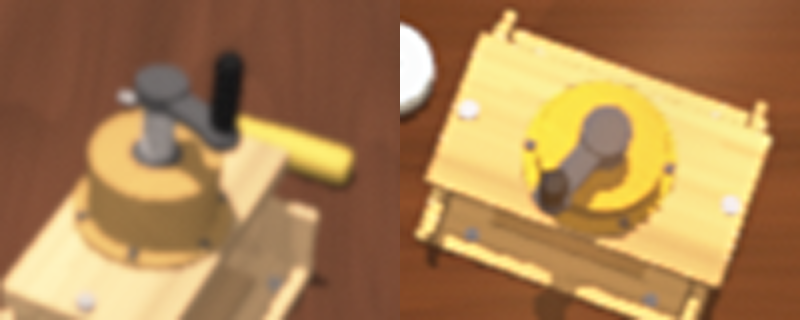

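The left crop (side) shows the handle from its top at crop (231,58) to its bottom at (224,132), and the hub top at (162,80). In the right crop (top view) the hub is at (606,130) and the handle around (552,188).

```bash
cat >h.py <<'E'
from cell import *
import numpy as np,cv2
def ray(d,uv):
    K=np.array([[d["fx"],0,d["cx"]],[0,d["fy"],d["cy"]],[0,0,1]])
    x,y=cv2.undistortPoints(np.array([[uv]],float),K,np.array(d["dist_coeffs"]))[0,0]
    V=np.array(d["view"]);R=V[:3,:3]
    return -R.T@V[:3,3], R.T@np.array([x,-y,-1])
def onz(d,uv,z):
    c,r=ray(d,uv);return (c+r*(z-c[2])/r[2])[:2]
def tri(a,ua,b,ub):
    (c1,r1),(c2,r2)=ray(a,ua),ray(b,ub)
    s=np.linalg.lstsq(np.c_[r1,-r2],c2-c1,rcond=None)[0]
    p,q=c1+s[0]*r1,c2+s[1]*r2
    return (p+q)/2,np.linalg.norm(p-q)
E
python3 - <<'E'
from h import *
S=get_image("side");T=get_image("top")
c=lambda x,y:(300+(x+.5)/4-.5,150+(y+.5)/4-.5)
k=lambda x,y:(300+(x-400+.5)/4-.5,185+(y+.5)/4-.5)
print("cams",ray(S,(320,200))[0],ray(T,(320,200))[0])
print("hub",onz(S,c(162,79),.208),onz(T,k(606,130),.208),tri(S,c(162,79),T,k(606,130)))
print("h mid",onz(S,c(228,92),.231),onz(T,k(552,188),.231),tri(S,c(228,92),T,k(552,188)))
print("h top",onz(S,c(231,58),.256),onz(T,k(554,179),.256))
print("h bot",onz(S,c(224,132),.206))
print("boss",onz(S,c(155,153),.152),onz(T,k(600,147),.152))
E
```

```text
cams [0.5116972  0.87246695 0.88698569] [0.34640098 0.09103562 1.34290078]
hub [0.54077255 0.03179187] [0.5386647  0.03430874] (array([0.53955107, 0.03426216, 0.20969781]), np.float64(0.0023277500684613897))
h mid [0.5021531  0.06607785] [0.50115738 0.06715472] (array([0.50161783, 0.06709844, 0.23169608]), np.float64(0.00111274747102564))
h top [0.50261397 0.06709521] [0.50278127 0.0665047 ]
h bot [0.50193376 0.07141586]
boss [0.54134571 0.0337459 ] [0.53750506 0.03541392]
```

```bash
python3 - <<'E'
from h import *
import cell
try: print("pinch_z",cell.pinch_z)
except Exception as e: print(e)
for yaw in(0,.4,-.4):
    print(yaw,np.round(solve_ik([.502,.067,.30],[np.cos(yaw/2),np.sin(yaw/2),0,0]),2))
R=[1,0,0,0]
servo_line([.1725,-.548,.32],v=.25)
move_to([.502,.067,.30],R)
move_gripper(.05)
print(servo_line([.502,.067,.217],v=.08,f_stop=6))
o=get_obs();print(o["t"],o["ee_pos"],o["contact_force"],o["q"])
for n in("side","top"):
    d=get_image(n)["color"][:,:,::-1];cv2.imwrite(f"pics/{n}1.png",d)
s=cv2.imread("pics/side1.png")[130:230,290:390]
cv2.imwrite("pics/crop1.png",cv2.resize(s,None,fx=5,fy=5,interpolation=cv2.INTER_CUBIC))
E
```

```text
pinch_z 0.0187
0 [-0.1  -0.03  1.69 -0.    1.48  1.47]
0.4 [-0.1  -0.03  1.69 -0.    1.48  1.07]
-0.4 [-0.1  -0.03  1.69 -0.    1.48  1.87]
False
4.8083 [0.50247183 0.06695926 0.21768236] [0.35337347 0.53290812 0.2373825 ] [-1.02029018e-01  3.95254820e-02  1.79081081e+00 -3.61978752e-05
  1.31001085e+00  1.46875287e+00]
```

View pics/crop1.png

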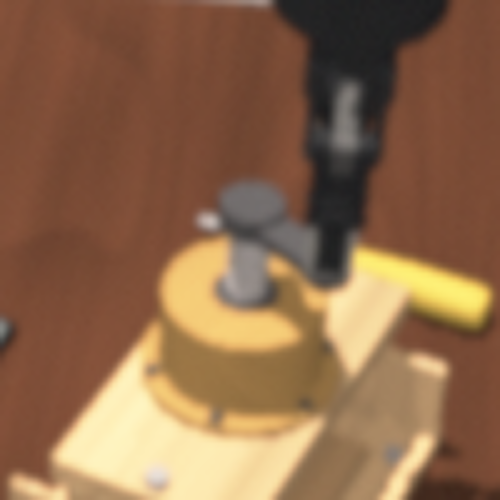

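The gripper is over the handle at crop (335,250), with the crank still where it was. Next I grip and take two small backward steps to see the forces.

```bash
cat >>h.py <<'E'
C=np.array([.5395,.0335])
def show(tag=""):
    o=get_obs();p=o["ee_pos"];a=np.arctan2(*(p[:2]-C)[::-1]);f=o["contact_force"]
    u=np.array([np.cos(a),np.sin(a)])
    print(tag,"t%.2f ang%.3f r%.4f z%.4f Fr%.1f Ft%.1f Fz%.1f open%.4f"%(o["t"],a,np.linalg.norm(p[:2]-C),p[2],f[:2]@u,f[:2]@[-u[1],u[0]],f[2],o["opening"]))
    return o,a,f
E
python3 - <<'E'
from h import *
show("pre");move_gripper(0);o,a,f=show("grip")
z=.217
r=np.linalg.norm(o["ee_pos"][:2]-C)
for k in range(1,3):
    b=a+.06*k
    servo_line([*(C+r*np.array([np.cos(b),np.sin(b)])),z],v=.03);show(k)
E
```

```text
pre t4.91 ang2.407 r0.0499 z0.2177 Fr0.3 Ft0.4 Fz0.2 open0.0501
grip t5.31 ang2.408 r0.0500 z0.2174 Fr0.0 Ft-0.6 Fz3.2 open0.0164
1 t5.56 ang2.468 r0.0500 z0.2174 Fr1.1 Ft-0.2 Fz4.2 open0.0167
2 t5.81 ang2.534 r0.0499 z0.2173 Fr0.2 Ft-0.1 Fz5.4 open0.0165
```

```bash
python3 - <<'E'
from h import *
a0=2.408;z=.217;a=2.528
while a<a0+2.1:
    a+=.06
    servo_line([*(C+.05*np.array([np.cos(a),np.sin(a)])),z],v=.03)
    o,_,f=show("%.3f"%(a-a0))
    if f[2]<0 or np.hypot(f[0],f[1])>20: break
E
```

```text
0.180 t6.06 ang2.601 r0.0499 z0.2173 Fr2.0 Ft0.9 Fz7.4 open0.0165
0.240 t6.31 ang2.660 r0.0499 z0.2173 Fr0.9 Ft0.2 Fz6.2 open0.0164
0.300 t6.56 ang2.721 r0.0499 z0.2173 Fr1.4 Ft0.9 Fz5.7 open0.0166
0.360 t6.81 ang2.783 r0.0499 z0.2173 Fr1.0 Ft0.7 Fz5.9 open0.0164
0.420 t7.06 ang2.843 r0.0499 z0.2173 Fr1.2 Ft0.4 Fz6.5 open0.0164
0.480 t7.31 ang2.903 r0.0499 z0.2173 Fr0.6 Ft0.7 Fz6.5 open0.0160
0.540 t7.56 ang2.965 r0.0499 z0.2173 Fr1.0 Ft0.2 Fz5.5 open0.0165
0.600 t7.81 ang3.025 r0.0499 z0.2173 Fr0.5 Ft0.8 Fz5.2 open0.0162
0.660 t8.06 ang3.088 r0.0498 z0.2173 Fr-0.0 Ft2.2 Fz5.2 open0.0163
0.720 t8.31 ang-3.136 r0.0498 z0.2173 Fr-0.3 Ft1.2 Fz5.0 open0.0160
0.780 t8.56 ang-3.077 r0.0498 z0.2173 Fr-0.2 Ft0.3 Fz5.4 open0.0168
0.840 t8.81 ang-3.017 r0.0498 z0.2173 Fr-0.9 Ft0.9 Fz5.5 open0.0166
0.900 t9.06 ang-2.957 r0.0498 z0.2173 Fr-0.8 Ft2.7 Fz4.6 open0.0161
0.960 t9.31 ang-2.900 r0.0498 z0.2173 Fr-1.9 Ft0.6 Fz5.4 open0.0163
1.020 t9.56 ang-2.842 r0.0498 z0.2173 Fr-1.3 Ft1.1 Fz4.9 open0.0162
1.080 t9.81 ang-2.783 r0.0498 z0.2173 Fr-2.5 Ft0.7 Fz4.8 open0.0160
1.140 t10.06 ang-2.723 r0.0498 z0.2173 Fr-1.9 Ft0.3 Fz4.9 open0.0165
1.200 t10.31 ang-2.658 r0.0498 z0.2172 Fr-1.6 Ft2.5 Fz4.0 open0.0166
1.260 t10.56 ang-2.600 r0.0499 z0.2167 Fr-4.1 Ft4.2 Fz0.9 open0.0162
1.320 t10.81 ang-2.558 r0.0500 z0.2158 Fr-6.6 Ft3.2 Fz-4.1 open0.0165
```

```bash
python3 - <<'E'
from h import *
a=2.408+1.26
xy=C+.05*np.array([np.cos(a),np.sin(a)])
servo_line([*xy,.2155],v=.03);show("back")
for z in (.210,.205):
    servo_line([*xy,z],v=.03);show(z)
print(servo_line([*xy,.197],v=.015,f_stop=9));o,_,_=show("down")
d=get_image("side")["color"][130:230,290:390,::-1]
cv2.imwrite("pics/crop2.png",cv2.resize(d,None,fx=5,fy=5,interpolation=cv2.INTER_CUBIC))
E
```

```text
back t11.07 ang-2.581 r0.0498 z0.2154 Fr-3.5 Ft7.7 Fz-0.4 open0.0166
0.21 t11.40 ang-2.543 r0.0498 z0.2101 Fr-4.3 Ft16.0 Fz-6.4 open0.0163
0.205 t11.72 ang-2.628 r0.0500 z0.2032 Fr-7.8 Ft1.1 Fz-7.1 open0.0162
True
down t12.03 ang-2.628 r0.0497 z0.2015 Fr0.4 Ft-1.2 Fz3.4 open0.0163
```

View pics/crop2.png

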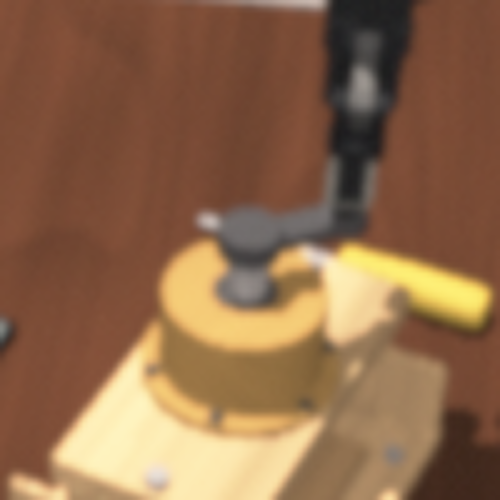

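The screw dropped about 16 mm at roughly 1.22 rad back (crop hub lower at (250,230), handle still gripped at (350,205)). Now one full turn clockwise, sinking at the lead with force feedback on z.

```bash
python3 - <<'E'
from h import *
a_d=2*np.pi-2.63; L=.016/(2*np.pi)
z0=get_obs()["ee_pos"][2]; bias=0.; n=64
for k in range(1,n+1):
    b=a_d-2*np.pi*k/n
    servo_line([*(C+.0498*np.array([np.cos(b),np.sin(b)])),z0-L*(a_d-b)+bias],v=.035)
    f=get_obs()["contact_force"]
    if f[2]>5: bias+=.0002
    elif f[2]<-2: bias-=.0002
    if k%6==0 or k==n or np.linalg.norm(f)>15: o,_,_=show("%d bias%.4f"%(k,bias))
    if np.linalg.norm(f)>30: print("STOP");break
d=get_image("side")["color"][130:230,290:390,::-1];e=get_image("top")["color"][170:270,290:390,::-1]
cv2.imwrite("pics/crop3.png",cv2.resize(np.hstack([d,e]),None,fx=4,fy=4,interpolation=cv2.INTER_CUBIC))
E
```

```text
6 bias0.0000 t13.83 ang3.054 r0.0499 z0.1999 Fr-0.3 Ft-1.5 Fz3.9 open0.0162
12 bias0.0002 t15.58 ang2.473 r0.0499 z0.1985 Fr1.0 Ft-0.5 Fz3.6 open0.0165
18 bias0.0002 t17.33 ang1.877 r0.0500 z0.1970 Fr4.5 Ft-2.7 Fz0.0 open0.0162
24 bias0.0002 t19.08 ang1.287 r0.0500 z0.1956 Fr4.6 Ft-0.5 Fz-1.8 open0.0161
30 bias-0.0002 t20.83 ang0.697 r0.0501 z0.1941 Fr5.3 Ft-0.4 Fz-1.0 open0.0165
36 bias-0.0002 t22.58 ang0.111 r0.0500 z0.1925 Fr5.6 Ft-0.2 Fz0.8 open0.0165
42 bias0.0000 t24.33 ang-0.476 r0.0498 z0.1910 Fr4.3 Ft-1.3 Fz3.8 open0.0164
48 bias0.0002 t26.08 ang-1.070 r0.0497 z0.1894 Fr4.4 Ft-1.0 Fz5.3 open0.0164
54 bias0.0002 t27.83 ang-1.662 r0.0496 z0.1879 Fr0.6 Ft-1.9 Fz2.0 open0.0166
60 bias0.0002 t29.58 ang-2.248 r0.0498 z0.1865 Fr-2.1 Ft-0.0 Fz-0.8 open0.0163
64 bias0.0000 t30.75 ang-2.637 r0.0498 z0.1855 Fr-1.6 Ft-0.5 Fz-0.4 open0.0162
```

View pics/crop3.png

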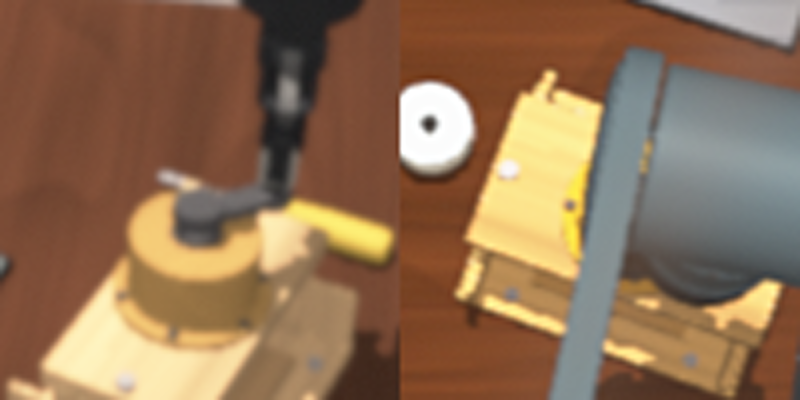

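The view shows the screw sunk, with the hub low over the boss at crop (200,215) and the handle still gripped at (275,195). The bystanders in view have not moved. Sunk depth is 31.7 mm and the angle is one full turn from the drop.

```bash
python3 - <<'E'
from h import *
pause(.3);show();print(hand_in())
E
```

```text
t31.15 ang-2.635 r0.0498 z0.1855 Fr-1.3 Ft-2.8 Fz1.7 open0.0161
the job is handed in; nothing more can be done
None
```

I handed the job in at 31 s: the screw dropped into the thread after about 1.22 rad backward, then I turned it one full turn clockwise to about 31.7 mm sunk (32 expected), still gripping the handle.

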